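Hold an e-bike battery lock open with its key

TASK

Pull the orange key straight up out of its wooden holder, push it blade down into the keyway on top of the battery dock's lock until it is fully home (work it past the two sticky spring pins), then turn it a quarter turn clockwise, seen from above, so that the bolt draws back from the battery. The lock springs back, so finish while still gripping the key, fully in and held turned against the spring, and do not let go. Leave the things around it on the bench where they are.

Things in the scene. Friction and masses are not known exactly. Their poses are not given: they have to be found in the camera images.
- key: loose key, 92 mm long, 50 g, upright in the holder, orange bow up. Origin: blade's tip; own z up the key, x across the blade's width, y through its thickness. Blade 0 to 26 mm above the origin (16 wide in x, 6 thick in y, tip rounded, radius 3); neck 6 mm across to 35; collar 18 mm across 35 to 39; stem 8 mm across to 50; bow on top. A half turn about z makes no difference
- key_bow (a point): centre of the key's flat orange bow, 71 mm above the key's tip. The bow is 30 mm wide (key's x), 10 mm thick (key's y; pinch it across this) and 42 mm high, from 50 to 92 mm above the tip
- holder: fixed pale wooden key holder, base 74 x 64 x 10 mm, block 60 x 50 mm, top 50 mm above the bench. Origin: centre of the underside, z up. In its top an upright slot 20 mm (own x) by 10 mm (own y), 40 mm deep: the key stands in it, collar resting on the top, tip 15 mm above the bench, blade width along the holder's x
- dock: fixed battery dock: grey lock head 70 x 70 mm, 75 mm high, steel top plate; behind it (own +x, 42 to 275 mm, 102 mm wide) rails with a black battery pack, top 68 mm above the bench. Origin: on the lock's upright axis at bench height, z up. The keyway's length lies along own x, so the key's blade width must too. Fully home, the key's collar rests on the plate, its tip 40 mm above the bench
- lock_mouth (a point): centre of the keyway's mouth in the top plate, 75 mm above the bench: slot 19 mm (dock's x) by 9 mm (dock's y), chamfer 2 mm, plate 6 mm thick. Straight down, two spring pins 15 and 25 mm below lean on the blade from either side and resist with some 5 to 20 N; small side-to-side steps of about 1 mm help. The blade can turn only fully home, when it has passed the plate
- plug (a joint): turn of the lock's plug, rad: 0 at the start (in line with the slot), grows clockwise seen from above to a stop at 1.571 (quarter turn). A spring turns it back with 0.02 Nm at the start, 0.08 Nm at the end. Its keyway is 18 x 8 mm, so it lags the key by up to 0.13 rad. A brass bolt between lock head and battery draws back as it turns
- grease_tub: tub of grease, bystander, 107 mm across, 116 mm high; origin centre of underside
- jar_balls: clear jar of small parts with a white lid, bystander, 56 mm across, 76 mm high; origin centre of underside
- oil_bottle: cream squeeze bottle with a black nozzle cap, bystander, 47 mm across, 137 mm high; origin centre of underside
- tin: small low round tin with a white rim, bystander, 57 mm across, 24 mm high; origin centre of underside

How it is judged:
By the outcome, as a careful person would: the job done as asked, in the order asked, and still so for the second after the job is handed in, while the arm keeps its last pose, push and grip.
It also fails if it takes over 58 s, if anything falls off the work surface, if the arm or the gripper's body presses on something with over 40 N, if the wrist force passes 120 N, or if a joint passes its speed limit or range.

ROBOT

A 6-joint arm with a two-finger parallel gripper is mounted at the origin on a cart in front of the work surface, level with it; the furniture and walls round the work are solid. World frame = base frame: x ahead of the robot, y to its left, z up, the work surface at z = 0. Lengths are in m, angles in rad, forces in N, time in s.
With the tool pointing down it reaches from about 0.225 to 0.725 m from the base axis. Payload 3.1 kg.
Tool frame: the origin (TCP) lies between the finger pads; the fingertips stand 17 mm ahead of it and the grasp point (between the pads) lies 2 mm behind it; z points along the fingers, y is the line along which they close (so a half turn about z gives the same grasp; the last joint's range is limited). The gripper opens to 85 mm and grips with 20 to 120 N. Pads are 22 mm wide; open, the fingers measure 114 mm over their backs; the gripper's body (76 mm by 85 mm) begins 54 mm behind the grasp point. The pads swing forward as they close: fully open they stand 13 mm farther back than shut.
Start: joints at [-1.474, 0.048, 0.099, 1.622, 0, 1.443], TCP at [0.117, -0.512, 0.248] pointing down, gripper open.
Joint ranges: [-2.91, 2.91], [-0.99, 1.94], [-1.21, 1.42], [-2.12, 2.29], [-1.49, 1.47], [-3.14, 3.14]. Speed limits (rad/s): [2.79, 2.79, 3.14, 3.14, 3.14, 3.14].

INTERFACE

Orientations are given as a 3x3 rotation matrix whose columns are the frame's x, y, z axes.
In Python, from workcell import bot, imaging, nets gives the robot as it stands.
- The arm moves only by the tool play_rows, never from a script. Its argument "moves" is a list of rows, each an object with "delta_rot": the turn, a rotation vector about the tool's x, y, z in units of 6 degrees (1.0 is 6 degrees), a list of three; "offset": the shift along the tool's x, y, z in units of 40 mm (1.0 is 40 mm), a list of three; "grip": the finger opening in mm, from 0 to 85.4. In form: [{"delta_rot": [ax, ay, az], "offset": [dx, dy, dz], "grip": grip}, ...]. A call has 1 to 20 rows; each row shifts and turns the commanded pose from where the row before left it, along the tool's axes as they then stand; what a row does not reach is not made up. A row lasts 1/12 s, in which the tool goes at most 41.7 mm and 7.16 degrees, less where a joint would pass 70% of its speed; a pose out of reach is approached as far as the arm can. A call is refused whole if a number of a shift passes 1 or a number of a turn 1, either way. A call with a gripper value outside its range is refused whole. The fingers move at their own pace and stop on an object; the grip force is fixed at half the most. Time passes only in rows, so rows that do not move let the fingers close. It gives the time, the measured TCP pose, the force, the opening and the grip force at its end, in the units of the state.
- bot.state(): the state, without advancing time (a new reading comes with each control period).
- imaging.get_image(name): name is "scene" or "side" or "wrist"; returns a dict with "frame" (384x512x3 uint8, red, green, blue), "fx", "fy", "cx", "cy" (pixels), "rvec" (rotation vector, rad) and "tvec" (3), from world to camera coordinates, as OpenCV has them; the wrist camera has in their place "tool_from_camera" (4x4, takes a point from camera to tool coordinates, whose origin is the TCP and whose axes are the flange's). Camera axes: x right, y down, z forward; pixel columns grow to the right and rows downward; lengths in m; the calibration is good to about 2 mm. A picture is of the moment at which its call begins: read the wrist's pose just before it. There is no depth.
- bot.job_done(): hands the job in; it is judged then, once.
Trained networks look in a picture, given as the dict that the camera call returned (one of the last four; its "shot" number tells which), for a name from the list of things; names that differ only in an ending like _2 or _b are one class to them, and where a whole thing is asked for, a point or a joint stands for the part that bears it (a point fixed in the world has none). Each returns a list of dicts, best first, with "score" (0 to 1); they miss things now and then, are a little off and sometimes report something else, mostly with a low value. They report only what shows in the picture. A call takes as long as a camera call.
- nets.recognise(target, picture): "at" ([column, row] in pixels, amid what is visible of it).
- nets.outline_of(target, picture): "region" (384x512 bool, what is visible of it) and "at" ([column, row] in pixels, amid what is visible of it).
The state is a dict: "t": time; "qpos": joint angles; "qvel": joint speeds; "tau": joint torques, N m; "ee_pos": TCP position; "orientation": TCP orientation; "contact_force": force on the tool from outside, world axes, zero at the start; "moment": the same for the moment, N m; "grip_width": finger opening in m; "grasp_force": force on a finger pad.
Only numpy, scipy, OpenCV 4.12 (cv2) and the standard library are available. Lean on these libraries where they do the work, as an engineer would, in place of code of your own. Each camera call takes 0.05 s, during which the arm holds its last target. There are 200 camera calls.

## Working session

There is one attempt and no reset: what is moved stays moved. The work goes in short steps, Python scripts to look and compute and a tool call to move; the robot and the scene stay as the last step left them, time stands still between calls to the robot, and variables do not carry over. Pictures are saved under pics/ and viewed, at most 10 in all, crops included, and the job is handed in when it is done.

Besides the shell and the picture viewer there is one more tool, called as a command line: name --argument value ..., lists and objects as JSON in quotes. play_rows: Moves the arm, as the interface text tells. Its arguments: {"type":"object","properties":{"moves":{"type":"array"}},"required":["moves"]}

```bash
mkdir -p pics; ls; cat > h.py <<'E'
import numpy as np, cv2
from workcell import bot, imaging, nets
def P(im, st=None):
    K=np.array([[im['fx'],0,im['cx']],[0,im['fy'],im['cy']],[0,0,1]])
    if 'rvec' in im:
        R=cv2.Rodrigues(np.array(im['rvec'],float))[0]; t=np.array(im['tvec'],float).ravel()
    else:
        T=np.eye(4);T[:3,:3]=st['orientation'];T[:3,3]=st['ee_pos']
        C=np.linalg.inv(T@np.array(im['tool_from_camera'])); R,t=C[:3,:3],C[:3,3]
    return K,R,t
def ray(cam,uv):
    K,R,t=cam
    d=R.T@np.linalg.inv(K)@np.array([uv[0],uv[1],1.]); return -R.T@t, d/np.linalg.norm(d)
def tri(rs):
    A=sum(np.eye(3)-np.outer(d,d) for o,d in rs); b=sum((np.eye(3)-np.outer(d,d))@o for o,d in rs)
    p=np.linalg.solve(A,b); return p,[np.linalg.norm((np.eye(3)-np.outer(d,d))@(p-o)) for o,d in rs]
def onz(cam,uv,z):
    o,d=ray(cam,uv); return o+d*(z-o[2])/d[2]
def proj(cam,p):
    K,R,t=cam; q=K@(R@np.asarray(p,float)+t); return q[:2]/q[2]
def save(im,name): cv2.imwrite('pics/'+name,im['frame'][:,:,::-1])
E
python3 - <<'E'
from h import *
np.set_printoptions(precision=4,suppress=True)
st=bot.state();print(st)
ims={n:imaging.get_image(n) for n in('scene','side','wrist')}
cams={n:P(ims[n],st) for n in ims}
cv2.imwrite('pics/a.png',np.hstack([ims['scene']['frame'],ims['side']['frame']])[:,:,::-1][:, :])
a=cv2.imread('pics/a.png'); cv2.imwrite('pics/scene.png',ims['scene']['frame'][:,:,::-1]);cv2.imwrite('pics/side.png',ims['side']['frame'][:,:,::-1]);cv2.imwrite('pics/wrist.png',ims['wrist']['frame'][:,:,::-1])
for k in ['key_bow','key','holder','dock','lock_mouth','grease_tub','jar_balls','oil_bottle','tin']:
    rs=[]
    for n in ims:
        r=nets.recognise(k,ims[n])
        if r: print(k,n,r[0]['at'],round(r[0]['score'],2))
        if r and r[0]['score']>.4: rs.append(ray(cams[n],r[0]['at']))
    if len(rs)>1: print('   ',*tri(rs))
E
```

```text
pics
{'t': 0.0, 'qpos': array([-1.4738,  0.0487,  0.0976,  1.622 ,  0.    ,  1.443 ]), 'qvel': array([ 0.0008, -0.0002, -0.0008,  0.0004,  0.0004,  0.0001]), 'tau': array([ -0.0002, -33.8778,  32.0018,   0.0202,  -0.0002,   0.    ]), 'ee_pos': array([ 0.117 , -0.5112,  0.2471]), 'orientation': array([[ 0.9748,  0.2229, -0.0002],
       [ 0.2229, -0.9748,  0.0023],
       [ 0.0003, -0.0023, -1.    ]]), 'contact_force': array([-0.0508, -1.0192,  0.0972]), 'moment': array([-0.0332,  0.0625,  0.0089]), 'grasp_force': 0.0, 'grip_width': 0.08522122321686756}
key_bow scene [238.4, 214.3] 0.52
key_bow side [262.6, 233.8] 0.47
    [0.4796 0.1465 0.0788] [np.float64(1.142049186017047e-05), np.float64(1.1420491860177583e-05)]
key scene [239.3, 212.4] 0.54
key side [260.8, 234.1] 0.65
    [0.4833 0.1445 0.0799] [np.float64(0.004671065949519248), np.float64(0.0046710659495192005)]
holder scene [236.9, 232.2] 0.79
dock scene [256.7, 182.5] 0.68
dock side [235.9, 180.3] 0.91
    [ 0.6148 -0.1031  0.0167] [np.float64(0.0030918894536465713), np.float64(0.0030918894536466593)]
lock_mouth scene [254.3, 179.3] 0.55
lock_mouth side [235.1, 181.9] 0.93
    [ 0.6123 -0.0838  0.0376] [np.float64(0.005523498337906117), np.float64(0.005523498337906048)]
grease_tub scene [308.6, 136.0] 0.94
grease_tub side [248.0, 104.7] 0.68
    [ 0.6247 -0.4487  0.0649] [np.float64(0.0008475148522866627), np.float64(0.0008475148522866773)]
jar_balls scene [341.4, 152.4] 0.72
jar_balls side [284.0, 122.1] 0.58
    [ 0.46   -0.3926  0.0598] [np.float64(0.009949284419154093), np.float64(0.009949284419154146)]
oil_bottle scene [140.6, 247.3] 0.82
oil_bottle side [211.2, 301.5] 0.81
    [0.608  0.3963 0.0544] [np.float64(0.0031659884317035516), np.float64(0.0031659884317037728)]
tin scene [276.9, 219.1] 0.69
tin side [278.9, 215.0] 0.69
    [0.4345 0.0247 0.0134] [np.float64(0.001143587421192674), np.float64(0.001143587421192712)]
```

```bash
python3 - <<'E'
import cv2,numpy as np
a=cv2.imread('pics/scene.png')[110:310,100:380];b=cv2.imread('pics/side.png')[70:330,150:350]
a=cv2.resize(a,None,fx=1.5,fy=1.5);b=cv2.resize(b,None,fx=1.8,fy=1.8)
h=max(a.shape[0],b.shape[0]);c=np.zeros((h,a.shape[1]+b.shape[1],3),np.uint8);c[:a.shape[0],:a.shape[1]]=a;c[:b.shape[0],a.shape[1]:]=b
print(c.shape);cv2.imwrite('pics/ab.png',c)
E
```

```text
(468, 780, 3)
```

View pics/ab.png

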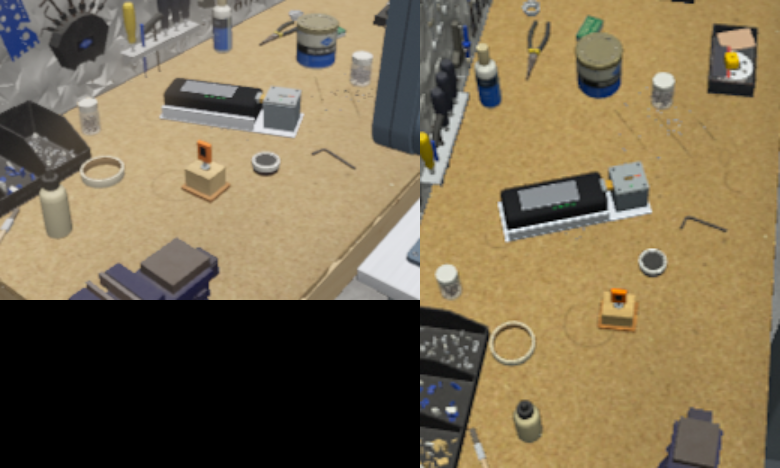

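The pictures show the holder with its orange bow at scene (235,211) / side (260,234). The lock head is at scene (288,175) / side (267,166), with the battery to its left. The network's dock point sits on the battery, so I'll compute a rough lock position by hand.

```bash
cat >> h.py <<'E'
def steps(target, yawvec=None):
    """tool-frame offset (units) to target; also yaw to bring tool y along yawvec"""
    st=bot.state(); R=np.array(st['orientation']); d=R.T@(np.asarray(target)-st['ee_pos'])
    print('offset units',d/0.04, 'mm',d*1000)
    if yawvec is not None:
        v=R.T@np.array([*yawvec,0.]); a=np.degrees(np.arctan2(-v[0],v[1])); a=(a+90)%180-90
        print('turn about tool z deg',a,'units',a/6,'q6',st['qpos'][5])
E
python3 - <<'E'
from h import *
np.set_printoptions(precision=4,suppress=True)
ims={n:imaging.get_image(n) for n in('scene','side','wrist')}
st=bot.state(); c={n:P(ims[n],st) for n in ims}
print('lock top',*tri([ray(c['scene'],(288,173)),ray(c['side'],(266.7,165.5))]))
print(onz(c['scene'],(288,173),.075),onz(c['side'],(266.7,165.5),.075))
print(ims['wrist']['tool_from_camera'],ims['wrist']['fx'])
steps([0.43,0.03,0.36],(0,1))
E
```

```text
lock top [ 0.5062 -0.14    0.0776] [np.float64(0.002769863636443969), np.float64(0.0027698636364439245)]
[ 0.5091 -0.14    0.075 ] [ 0.505  -0.1447  0.075 ]
[[-0.0001 -0.9648 -0.263   0.067 ]
 [ 1.     -0.0002  0.0004 -0.0002]
 [-0.0004 -0.263   0.9648 -0.1255]
 [ 0.      0.      0.      1.    ]] 280.7478220220392
offset units [ 10.6469 -11.4602  -2.7922] mm [ 425.8767 -458.4086 -111.6872]
turn about tool z deg 12.87771412818833 units 2.1462856880313885 q6 1.443005517057251
```

play_rows --moves '[{"delta_rot": [0, 0, 0], "offset": [0.53, -0.57, -0.14], "grip": 85}, {"delta_rot": [0, 0, 0], "offset": [0.53, -0.57, -0.14], "grip": 85}, {"delta_rot": [0, 0, 0], "offset": [0.53, -0.57, -0.14], "grip": 85}, {"delta_rot": [0, 0, 0], "offset": [0.53, -0.57, -0.14], "grip": 85}, {"delta_rot": [0, 0, 0], "offset": [0.53, -0.57, -0.14], "grip": 85}, {"delta_rot": [0, 0, 0], "offset": [0.53, -0.57, -0.14], "grip": 85}, {"delta_rot": [0, 0, 0], "offset": [0.53, -0.57, -0.14], "grip": 85}, {"delta_rot": [0, 0, 0], "offset": [0.53, -0.57, -0.14], "grip": 85}, {"delta_rot": [0, 0, 0], "offset": [0.53, -0.57, -0.14], "grip": 85}, {"delta_rot": [0, 0, 0], "offset": [0.53, -0.57, -0.14], "grip": 85}, {"delta_rot": [0, 0, 0], "offset": [0.53, -0.57, -0.14], "grip": 85}, {"delta_rot": [0, 0, 0], "offset": [0.53, -0.57, -0.14], "grip": 85}, {"delta_rot": [0, 0, 0], "offset": [0.53, -0.57, -0.14], "grip": 85}, {"delta_rot": [0, 0, 0], "offset": [0.53, -0.57, -0.14], "grip": 85}, {"delta_rot": [0, 0, 0], "offset": [0.53, -0.57, -0.14], "grip": 85}, {"delta_rot": [0, 0, 0], "offset": [0.53, -0.57, -0.14], "grip": 85}, {"delta_rot": [0, 0, 0], "offset": [0.53, -0.57, -0.14], "grip": 85}, {"delta_rot": [0, 0, 0], "offset": [0.53, -0.57, -0.14], "grip": 85}, {"delta_rot": [0, 0, 0], "offset": [0.53, -0.57, -0.14], "grip": 85}, {"delta_rot": [0, 0, 0], "offset": [0, 0, 0], "grip": 85}]'

```text
t: 3.32
ee_pos: [0.4151, 0.0043, 0.3553]
orientation: [[0.973, 0.229, 0.002], [0.229, -0.973, 0.002], [0.003, -0.002, -1.0]]
contact_force: [-0.7, 0.0, -0.3]
grip_width: 0.0848
grasp_force: 0.0
```

```bash
python3 - <<'E'
from h import *
np.set_printoptions(precision=4,suppress=True)
st=bot.state(); im=imaging.get_image('wrist'); c=P(im,st); print(st['ee_pos'],st['t'],st['qpos'])
np.savez('w1.npz',K=c[0],R=c[1],t=c[2])
cv2.imwrite('pics/w1.png',cv2.resize(im['frame'][:,:,::-1],(768,576),interpolation=cv2.INTER_CUBIC))
save(im,'w1raw.png')
for k,z in [('key_bow',.09),('holder',.05),('dock',.07),('lock_mouth',.075),('tin',.02)]:
    for r in nets.recognise(k,im)[:2]: print(k,r['at'],round(r['score'],2),onz(c,r['at'],z))
E
```

```text
[0.4151 0.0043 0.3553] 3.3167 [-0.1536 -0.1793  0.101   1.849   0.0027  2.757 ]
key_bow [165.1, 86.6] 0.96 [0.4892 0.1427 0.09  ]
holder [180.1, 92.4] 0.79 [0.4873 0.1329 0.05  ]
dock [354.0, 73.4] 0.58 [ 0.5653 -0.0989  0.07  ]
lock_mouth [353.8, 69.1] 0.71 [ 0.5693 -0.0955  0.075 ]
tin [245.1, 142.3] 0.81 [0.4361 0.0256 0.02  ]
```

View pics/w1.png

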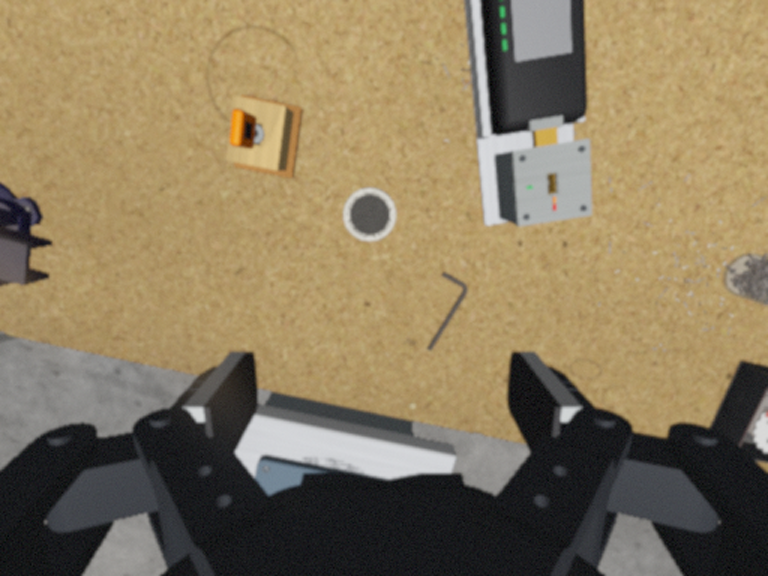

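The wrist view shows the bow at (165,87) full-res with its width roughly vertical. The keyway is at (369,122), with the battery above it in the image and a little to the left. The network's lock_mouth point is wrong here because it lands on the battery. q6 needs room for the clockwise turn, so I'll turn the tool by about half a turn counter-clockwise.

play_rows --moves '[{"delta_rot": [0, 0, -1], "offset": [0, 0, 0], "grip": 85}, {"delta_rot": [0, 0, -1], "offset": [0, 0, 0], "grip": 85}, {"delta_rot": [0, 0, -1], "offset": [0, 0, 0], "grip": 85}, {"delta_rot": [0, 0, -1], "offset": [0, 0, 0], "grip": 85}, {"delta_rot": [0, 0, -1], "offset": [0, 0, 0], "grip": 85}, {"delta_rot": [0, 0, -1], "offset": [0, 0, 0], "grip": 85}, {"delta_rot": [0, 0, -1], "offset": [0, 0, 0], "grip": 85}, {"delta_rot": [0, 0, -1], "offset": [0, 0, 0], "grip": 85}, {"delta_rot": [0, 0, -1], "offset": [0, 0, 0], "grip": 85}, {"delta_rot": [0, 0, -1], "offset": [0, 0, 0], "grip": 85}, {"delta_rot": [0, 0, -1], "offset": [0, 0, 0], "grip": 85}, {"delta_rot": [0, 0, -1], "offset": [0, 0, 0], "grip": 85}, {"delta_rot": [0, 0, -1], "offset": [0, 0, 0], "grip": 85}, {"delta_rot": [0, 0, -1], "offset": [0, 0, 0], "grip": 85}, {"delta_rot": [0, 0, -1], "offset": [0, 0, 0], "grip": 85}, {"delta_rot": [0, 0, -1], "offset": [0, 0, 0], "grip": 85}, {"delta_rot": [0, 0, -1], "offset": [0, 0, 0], "grip": 85}, {"delta_rot": [0, 0, -1], "offset": [0, 0, 0], "grip": 85}, {"delta_rot": [0, 0, -1], "offset": [0, 0, 0], "grip": 85}, {"delta_rot": [0, 0, -1], "offset": [0, 0, 0], "grip": 85}]'

```text
t: 5.28
ee_pos: [0.4126, -0.0009, 0.3547]
orientation: [[-0.682, 0.731, -0.0], [0.731, 0.682, -0.0], [-0.0, -0.0, -1.0]]
contact_force: [-0.1, 0.1, 1.3]
grip_width: 0.0851
grasp_force: 0.0
```

play_rows --moves '[{"delta_rot": [0, 0, -1], "offset": [0, 0, 0], "grip": 85}, {"delta_rot": [0, 0, -1], "offset": [0, 0, 0], "grip": 85}, {"delta_rot": [0, 0, -1], "offset": [0, 0, 0], "grip": 85}, {"delta_rot": [0, 0, -1], "offset": [0, 0, 0], "grip": 85}, {"delta_rot": [0, 0, -1], "offset": [0, 0, 0], "grip": 85}, {"delta_rot": [0, 0, -1], "offset": [0, 0, 0], "grip": 85}, {"delta_rot": [0, 0, -1], "offset": [0, 0, 0], "grip": 85}, {"delta_rot": [0, 0, -1], "offset": [0, 0, 0], "grip": 85}, {"delta_rot": [0, 0, 0], "offset": [0, 0, 0], "grip": 85}]'

```text
t: 6.03
ee_pos: [0.4127, -0.0008, 0.3547]
orientation: [[-1.0, -0.015, -0.0], [-0.015, 1.0, -0.0], [0.0, -0.0, -1.0]]
contact_force: [0.3, -0.0, 0.7]
grip_width: 0.0854
grasp_force: 0.0
```

```bash
python3 - <<'E'
from h import *
np.set_printoptions(precision=4,suppress=True)
st=bot.state(); print(st['qpos'])
steps([0.46,0.04,0.28],(0,1))
E
```

```text
[-0.1646 -0.1835  0.0962  1.8504 -0.0002 -0.1793]
offset units [-1.1976  1.0021  1.8671] mm [-47.9039  40.0822  74.6854]
turn about tool z deg 0.8416865377785996 units 0.1402810896297666 q6 -0.17925141520692403
```

```bash
cat >> h.py <<'E'
def shot(name):
    st=bot.state(); im=imaging.get_image('wrist'); c=P(im,st); save(im,name+'.png'); np.savez(name+'.npz',K=c[0],R=c[1],t=c[2]); return st,im,c
def load(name):
    z=np.load(name+'.npz'); return cv2.imread('pics/'+name+'.png'),(z['K'],z['R'],z['t'])
E
python3 - <<'E'
from h import *
np.set_printoptions(precision=4,suppress=True)
st,im,c=shot('w2')
for k,z in [('key_bow',.09),('holder',.05),('dock',.07),('lock_mouth',.075)]:
    for r in nets.recognise(k,im)[:2]: print(k,r['at'],round(r['score'],2),onz(c,r['at'],z))
c1=load('w1')[1]
print(onz(c1,(368.7,122),.075), proj(c,onz(c1,(368.7,122),.075)))
steps([0.495,-0.125,0.24]); 
E
```

```text
key_bow [8.0, 184.7] 0.26 [ 0.4479 -0.3533  0.09  ]
holder [337.8, 198.6] 0.9 [0.4735 0.1332 0.05  ]
holder [9.4, 186.0] 0.72 [ 0.4604 -0.3876  0.05  ]
dock [198.5, 252.1] 0.8 [ 0.5606 -0.0888  0.07  ]
dock [482.4, 274.1] 0.37 [0.5935 0.3767 0.07  ]
lock_mouth [194.5, 250.1] 0.62 [ 0.5546 -0.094   0.075 ]
[ 0.5086 -0.1378  0.075 ] [164.8492 222.5476]
offset units [-2.0099 -3.1498  2.868 ] mm [ -80.3953 -125.9931  114.7214]
```

play_rows --moves '[{"delta_rot": [0, 0, 0], "offset": [-0.5, -0.8, 0.7], "grip": 85}, {"delta_rot": [0, 0, 0], "offset": [-0.5, -0.8, 0.7], "grip": 85}, {"delta_rot": [0, 0, 0], "offset": [-0.5, -0.8, 0.7], "grip": 85}, {"delta_rot": [0, 0, 0], "offset": [-0.5, -0.7, 0.7], "grip": 85}, {"delta_rot": [0, 0, 0], "offset": [0, 0, 0], "grip": 85}, {"delta_rot": [0, 0, 0], "offset": [0, 0, 0], "grip": 85}]'

```text
t: 6.78
ee_pos: [0.4857, -0.1106, 0.2509]
orientation: [[-1.0, -0.012, -0.006], [-0.012, 1.0, 0.003], [0.006, 0.003, -1.0]]
contact_force: [0.2, -0.2, -0.4]
grip_width: 0.085
grasp_force: 0.0
```

```bash
python3 - <<'E'
from h import *
np.set_printoptions(precision=4,suppress=True)
st,im,c=shot('w3'); print(st['ee_pos'],st['contact_force'])
for k,z in [('key_bow',.09),('holder',.05),('dock',.07),('lock_mouth',.075)]:
    for r in nets.recognise(k,im)[:2]: print(k,r['at'],round(r['score'],2),onz(c,r['at'],z))
a=load('w2')[0]; b=im['frame'][:,:,::-1]
cv2.imwrite('pics/w3v.png',cv2.resize(b,(768,576),interpolation=cv2.INTER_CUBIC))
E
```

```text
[ 0.4857 -0.1106  0.2509] [ 0.1725 -0.2352 -0.4046]
key_bow [494.9, 186.0] 0.91 [0.4877 0.1432 0.09  ]
holder [454.5, 171.5] 0.83 [0.48   0.1267 0.05  ]
holder [489.4, 183.0] 0.41 [0.4935 0.1712 0.05  ]
dock [257.0, 237.3] 0.67 [ 0.5579 -0.1063  0.07  ]
lock_mouth [253.8, 231.8] 0.73 [ 0.5488 -0.1102  0.075 ]
```

View pics/w3v.png

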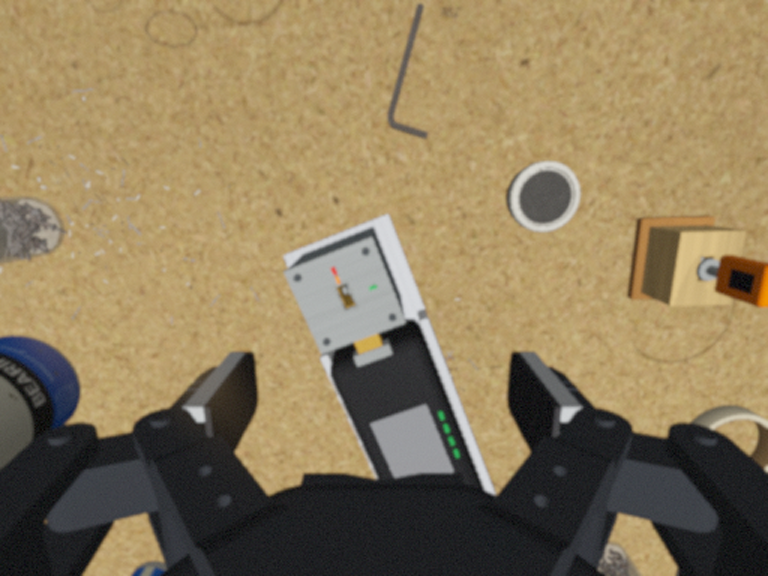

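The wrist view shows the lock plate with four screws at enlarged-image positions (297,277), (366,250), (392,318) and (326,341). The keyway is at (345,296), and its length points along the battery's direction. I'll refine the screw positions in all three wrist views.

```bash
cat >> h.py <<'E'
def dark(img,uv,r=4):
    g=cv2.GaussianBlur(cv2.cvtColor(img,cv2.COLOR_BGR2GRAY).astype(np.float32),(0,0),.6)
    u,v=np.round(uv).astype(int); p=g[v-r:v+r+1,u-r:u+r+1]; w=np.clip(np.median(p)-15-p,0,None)
    yy,xx=np.mgrid[v-r:v+r+1,u-r:u+r+1]; return np.array([(w*xx).sum(),(w*yy).sum()])/w.sum()
E
python3 - <<'E'
from h import *
np.set_printoptions(precision=4,suppress=True)
L={n:load(n) for n in('w1','w2','w3')}
s=[(np.array(p)+.5)/1.5-.5 for p in [(297,277),(366,250),(392,318),(326,341),(345,296)]]
X=[]
for p in s:
    q3=dark(L['w3'][0],p); X0=onz(L['w3'][1],q3,.075); rs=[ray(L['w3'][1],q3)]; o=[q3]
    for n in('w1','w2'):
        q0=proj(L[n][1],X0); q=dark(L[n][0],q0); o.append(q-q0); rs.append(ray(L[n][1],q))
    x,e=tri(rs); print(*o,x,np.array(e),X0); X.append(X0)
X=np.array(X); print('centre',X[:4].mean(0),'sides',[np.linalg.norm(X[i]-X[(i+1)%4]) for i in range(4)])
d=X[2]-X[1]+X[3]-X[0]; e=X[1]-X[0]+X[2]-X[3]
print('dock x ang',np.degrees(np.arctan2(d[1],d[0])),np.degrees(np.arctan2(e[1],e[0]))-90)
steps([0.46,0.135,0.25])
E
```

```text
[197.9569 184.823 ] [nan nan] [-0.1138  0.0369] [nan nan nan] [nan nan nan] [ 0.4937 -0.1725  0.075 ]
[243.2801 167.1416] [2.6551 3.8649] [-0.1579 -0.1918] [ 0.4699 -0.1214  0.0876] [0.0013 0.0019 0.0025] [ 0.4733 -0.1224  0.075 ]
[261.1752 211.0811] [nan nan] [0.6868 0.8463] [nan nan nan] [nan nan nan] [ 0.5235 -0.1021  0.075 ]
[217.3336 227.3931] [nan nan] [2.3007 1.1027] [nan nan nan] [nan nan nan] [ 0.5438 -0.1522  0.075 ]
[231.104  198.9446] [nan nan] [ 0.0468 -1.265 ] [nan nan nan] [nan nan nan] [ 0.5095 -0.136   0.075 ]
centre [ 0.5086 -0.1373  0.075 ] sides [np.float64(0.05400662505365503), np.float64(0.05410309920193616), np.float64(0.05408258025620296), np.float64(0.05409412108772376)]
dock x ang 22.06850372010502 22.117590987905714
offset units [0.5798 6.1187 0.1428] mm [ 23.1926 244.7494   5.7138]h.py:36: RuntimeWarning: invalid value encountered in divide
  yy,xx=np.mgrid[v-r:v+r+1,u-r:u+r+1]; return np.array([(w*xx).sum(),(w*yy).sum()])/w.sum()
```

play_rows --moves '[{"delta_rot": [0, 0, 0], "offset": [0.07, 0.87, 0], "grip": 85}, {"delta_rot": [0, 0, 0], "offset": [0.07, 0.87, 0], "grip": 85}, {"delta_rot": [0, 0, 0], "offset": [0.07, 0.87, 0], "grip": 85}, {"delta_rot": [0, 0, 0], "offset": [0.07, 0.87, 0], "grip": 85}, {"delta_rot": [0, 0, 0], "offset": [0.07, 0.87, 0], "grip": 85}, {"delta_rot": [0, 0, 0], "offset": [0.07, 0.87, 0], "grip": 85}, {"delta_rot": [0, 0, 0], "offset": [0.07, 0.87, 0], "grip": 85}, {"delta_rot": [0, 0, 0], "offset": [0, 0, 0], "grip": 85}, {"delta_rot": [0, 0, 0], "offset": [0, 0, 0], "grip": 85}, {"delta_rot": [0, 0, 0], "offset": [0, 0, 0], "grip": 85}]'

```text
t: 7.87
ee_pos: [0.4634, 0.1337, 0.2551]
orientation: [[-1.0, -0.017, 0.002], [-0.017, 1.0, -0.0], [-0.002, -0.0, -1.0]]
contact_force: [0.5, -0.8, 0.4]
grip_width: 0.0851
grasp_force: 0.0
```

```bash
python3 - <<'E'
from h import *
np.set_printoptions(precision=4,suppress=True)
st,im,c=shot('w4'); print(st['ee_pos'],st['contact_force'])
for k,z in [('key_bow',.09),('holder',.05)]:
    for r in nets.recognise(k,im)[:2]: print(k,r['at'],round(r['score'],2),onz(c,r['at'],z))
a=load('w3')[0]
b=im['frame'][:,:,::-1]
cv2.imwrite('pics/w4v.png',cv2.resize(b[90:290,150:400],(750,600),interpolation=cv2.INTER_CUBIC))
E
```

```text
[0.4634 0.1337 0.2551] [ 0.4761 -0.7996  0.4428]
key_bow [267.9, 197.2] 0.75 [0.483  0.1485 0.09  ]
holder [264.2, 179.9] 0.9 [0.4731 0.1455 0.05  ]
```

View pics/w4v.png

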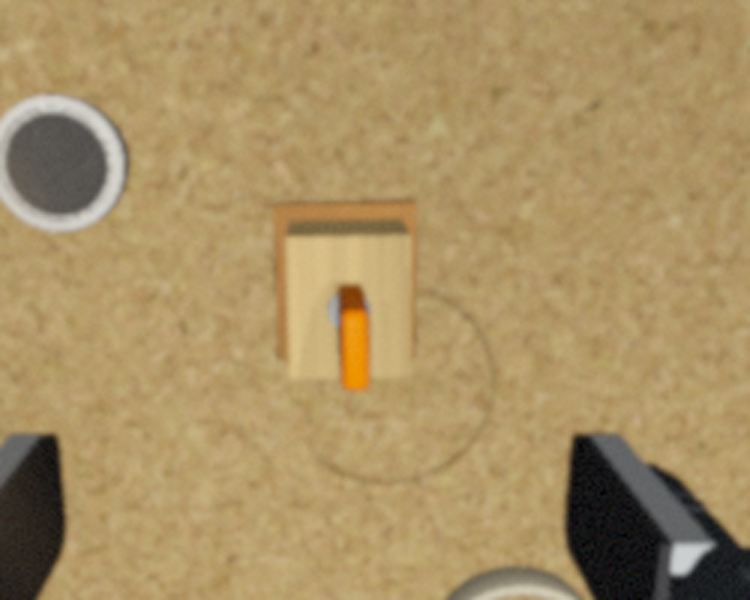

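The view shows the key upright, with the bright bow top face at crop x 341–370, y 308–389. The block top is at crop x 287–413, y 235–380, so everything is nearly aligned with the tool.

```bash
python3 - <<'E'
from h import *
np.set_printoptions(precision=4,suppress=True)
img,c=load('w4')
hsv=cv2.cvtColor(cv2.resize(img,None,fx=4,fy=4,interpolation=cv2.INTER_CUBIC),cv2.COLOR_BGR2HSV)
m=((hsv[...,0]<18)&(hsv[...,1]>200)&(hsv[...,2]>200)).astype(np.uint8)
n,l,s,ce=cv2.connectedComponentsWithStats(m); k=1+s[1:,4].argmax(); print(s[k]/4)
pts=np.argwhere(l==k)[:,::-1].astype(np.float32)
w=np.array([onz(c,(p+.5)/4-.5,.107)[:2] for p in pts])*1000
r=cv2.minAreaRect(w.astype(np.float32)); print('bow top mm',r,w.mean(0))
e=np.linalg.eigh(np.cov(w.T))[1][:,1]; print('ang',np.degrees(np.arctan2(e[1],e[0])))
# holder block top quad
q=[np.array(p)/3+[150,90] for p in [(287,236),(410,235),(413,380),(290,380)]]
H=np.array([onz(c,p-.3,.05) for p in q]); print(H,[np.linalg.norm(H[i]-H[(i+1)%4]) for i in range(4)],H.mean(0))
# height: triangulate bow-top centre with w1
uv4=proj(c,[*r[0][:0],*(np.array(r[0])/1000),.107])
for nm in('w1','w2'):
    im2,c2=load(nm); h2=cv2.cvtColor(cv2.resize(im2,None,fx=4,fy=4,interpolation=cv2.INTER_CUBIC),cv2.COLOR_BGR2HSV)
    m2=((h2[...,0]<18)&(h2[...,1]>200)&(h2[...,2]>200)).astype(np.uint8)
    n,l,s,ce=cv2.connectedComponentsWithStats(m2); k=1+s[1:,4].argmax(); u=(ce[k]+.5)/4-.5
    print(nm,s[k]/4,u,proj(c2,[*(np.array(r[0])/1000),.107]),*tri([ray(c,uv4),ray(c2,u)]))
E
```

```text
[264.25 193.75   8.25  26.   220.75]
bow top mm ((487.80706787109375, 147.8013916015625), (27.781707763671875, 8.244441032409668), 1.900323748588562) [487.0282 147.8622]
ang -177.91312657326532
[[0.4594 0.1227 0.05  ]
 [0.4582 0.1716 0.05  ]
 [0.5194 0.1757 0.05  ]
 [0.5203 0.1244 0.05  ]] [np.float64(0.04892966264237024), np.float64(0.0613695334801481), np.float64(0.05129457779129227), np.float64(0.06090037506734256)] [0.4893 0.1486 0.05  ]
w1 [230.75 110.    12.    35.25 328.75] [236.8761 127.3322] [156.6799  85.3899] [0.4639 0.0897 0.1772] [np.float64(0.05420449511768283), np.float64(0.05420449511768283)]
w2 [355.25 210.75   6.5   18.5  122.  ] [357.8258 219.458 ] [358.6418 219.9734] [0.4887 0.148  0.1033] [np.float64(0.00028175275769700623), np.float64(0.000281752757696978)]
```

```bash
python3 - <<'E'
from h import *
np.set_printoptions(precision=3,suppress=True)
a=np.radians(92); steps([0.488,0.148,0.135],(np.cos(a),np.sin(a)))
E
```

```text
offset units [-0.61   0.383  2.987] mm [-24.388  15.32  119.465]
turn about tool z deg -1.2078774389985227 units -0.20131290649975378 q6 0.12522241919249372
```

play_rows --moves '[{"delta_rot": [0, 0, 0], "offset": [-0.61, 0.38, 0], "grip": 60}, {"delta_rot": [0, 0, -0.2], "offset": [0, 0, 0.75], "grip": 50}, {"delta_rot": [0, 0, 0], "offset": [0, 0, 0.75], "grip": 40}, {"delta_rot": [0, 0, 0], "offset": [0, 0, 0.75], "grip": 40}, {"delta_rot": [0, 0, 0], "offset": [0, 0, 0.74], "grip": 40}, {"delta_rot": [0, 0, 0], "offset": [0, 0, 0], "grip": 40}, {"delta_rot": [0, 0, 0], "offset": [0, 0, 0], "grip": 40}, {"delta_rot": [0, 0, 0], "offset": [0, 0, 0], "grip": 40}]'

```text
t: 8.68
ee_pos: [0.4887, 0.1483, 0.1361]
orientation: [[-0.999, -0.035, 0.002], [-0.035, 0.999, 0.0], [-0.002, 0.0, -1.0]]
contact_force: [0.6, 0.4, 0.2]
grip_width: 0.0401
grasp_force: 0.0
```

```bash
python3 - <<'E'
from h import *
np.set_printoptions(precision=3,suppress=True)
a=np.radians(92); steps([0.488,0.148,0.084],(np.cos(a),np.sin(a)));st=bot.state();print(st['orientation'],st['contact_force'])
E
```

```text
offset units [ 0.021 -0.006  1.303] mm [ 0.824 -0.252 52.117]
turn about tool z deg 0.0006743014286030302 units 0.00011238357143383837 q6 0.12828922100644777
[[-0.999 -0.035  0.002]
 [-0.035  0.999  0.   ]
 [-0.002  0.    -1.   ]] [0.594 0.396 0.248]
```

play_rows --moves '[{"delta_rot": [0, 0, 0], "offset": [0, 0, 0.45], "grip": 40}, {"delta_rot": [0, 0, 0], "offset": [0, 0, 0.45], "grip": 40}, {"delta_rot": [0, 0, 0], "offset": [0, 0, 0.4], "grip": 40}, {"delta_rot": [0, 0, 0], "offset": [0, 0, 0], "grip": 30}, {"delta_rot": [0, 0, 0], "offset": [0, 0, 0], "grip": 20}, {"delta_rot": [0, 0, 0], "offset": [0, 0, 0], "grip": 10}, {"delta_rot": [0, 0, 0], "offset": [0, 0, 0], "grip": 0}, {"delta_rot": [0, 0, 0], "offset": [0, 0, 0], "grip": 0}, {"delta_rot": [0, 0, 0], "offset": [0, 0, 0], "grip": 0}, {"delta_rot": [0, 0, 0], "offset": [0, 0, 0], "grip": 0}]'

```text
t: 9.52
ee_pos: [0.4896, 0.149, 0.0852]
orientation: [[-0.999, -0.036, 0.005], [-0.036, 0.999, 0.001], [-0.005, 0.0, -1.0]]
contact_force: [0.1, -0.3, 6.3]
grip_width: 0.0091
grasp_force: 58.7
```

```bash
python3 - <<'E'
from h import *
np.set_printoptions(precision=4,suppress=True)
st=bot.state()
for k in('ee_pos','orientation','contact_force','moment','grasp_force','grip_width'): print(k,st[k])
E
```

```text
ee_pos [0.4896 0.149  0.0852]
orientation [[-0.9993 -0.0363  0.0051]
 [-0.0363  0.9993  0.0005]
 [-0.0051  0.0003 -1.    ]]
contact_force [ 0.0525 -0.2662  6.3329]
moment [-0.1153  0.0396  0.0046]
grasp_force 58.74096751213074
grip_width 0.00906226734241021
```

play_rows --moves '[{"delta_rot": [0, 0, 0], "offset": [0, 0, -0.2], "grip": 0}, {"delta_rot": [0, 0, 0], "offset": [0, 0, -0.3], "grip": 0}, {"delta_rot": [0, 0, 0], "offset": [0, 0, -0.3], "grip": 0}, {"delta_rot": [0, 0, 0], "offset": [0, 0, -0.4], "grip": 0}, {"delta_rot": [0, 0, 0], "offset": [0, 0, -0.4], "grip": 0}, {"delta_rot": [0, 0, 0], "offset": [0, 0, -0.4], "grip": 0}, {"delta_rot": [0, 0, 0], "offset": [0, 0, -0.5], "grip": 0}, {"delta_rot": [0, 0, 0], "offset": [0, 0, -0.2], "grip": 0}, {"delta_rot": [0, 0, 0], "offset": [0, 0, 0], "grip": 0}, {"delta_rot": [0, 0, 0], "offset": [0, 0, 0], "grip": 0}, {"delta_rot": [0, 0, 0], "offset": [0, 0, 0], "grip": 0}]'

```text
t: 10.43
ee_pos: [0.487, 0.1487, 0.1893]
orientation: [[-0.999, -0.036, -0.002], [-0.036, 0.999, -0.0], [0.002, -0.0, -1.0]]
contact_force: [-0.2, 0.1, -1.2]
grip_width: 0.0091
grasp_force: 58.4
```

```bash
python3 - <<'E'
from h import *
np.set_printoptions(precision=4,suppress=True)
st,im,c=shot('w5')
for k in('ee_pos','orientation','contact_force','moment','grasp_force','grip_width'): print(k,st[k])
a=np.radians(112.1);steps([0.5086,-0.1373,st['ee_pos'][2]],(np.cos(a),np.sin(a)))
b=im['frame'][:,:,::-1]
cv2.imwrite('pics/w5v.png',cv2.resize(b[150:384,130:390],(666,600),interpolation=cv2.INTER_CUBIC))
E
```

```text
ee_pos [0.487  0.1487 0.1893]
orientation [[-0.9993 -0.0363 -0.0019]
 [-0.0363  0.9993 -0.0003]
 [ 0.0019 -0.0002 -1.    ]]
contact_force [-0.1641  0.1188 -1.2424]
moment [-0.0367  0.0153 -0.0114]
grasp_force 58.40986669063568
grip_width 0.009118485155778096
offset units [-0.286  -7.1656 -0.0099] mm [ -11.4414 -286.6243   -0.3974]
turn about tool z deg -20.019534284228527 units -3.336589047371421 q6 0.12833876960500437
```

View pics/w5v.png

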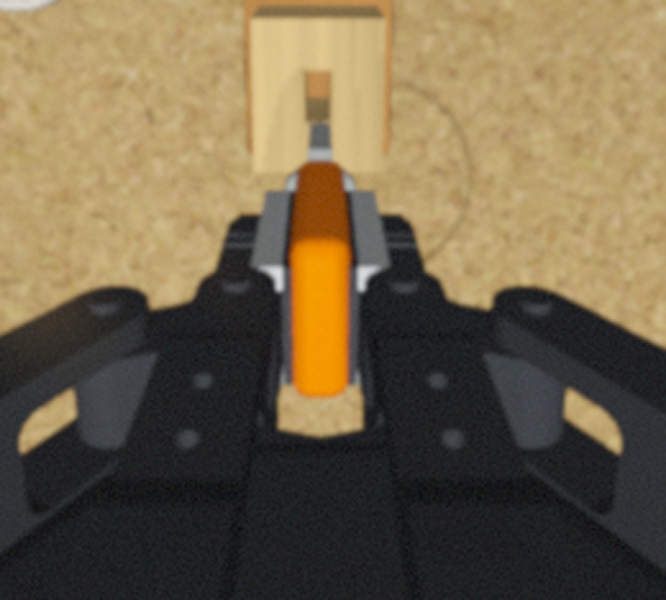

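The key is out of the slot, held square between the pads, with the bow top face centred near crop (320,316). Next I'll measure its offset in the hand.

```bash
python3 - <<'E'
from h import *
np.set_printoptions(precision=4,suppress=True)
img,c=load('w5'); st=bot.state()
hsv=cv2.cvtColor(cv2.resize(img,None,fx=4,fy=4,interpolation=cv2.INTER_CUBIC),cv2.COLOR_BGR2HSV)
m=((hsv[...,0]<20)&(hsv[...,1]>200)&(hsv[...,2]>190)).astype(np.uint8)
n,l,s,ce=cv2.connectedComponentsWithStats(m); k=1+s[1:,4].argmax(); print(s[k]/4)
pts=np.argwhere(l==k)[::7,::-1].astype(np.float32)
R=np.array(st['orientation'])
for z in (.207,.211,.215):
    w=np.array([onz(c,(p+.5)/4-.5,z) for p in pts])-st['ee_pos']; w=(w@R)[:,:2]*1000
    r=cv2.minAreaRect(w.astype(np.float32)); print(z,'bow top in tool mm',r,w.min(0),w.max(0))
# blade tip pixels: front end of tip at crop (320,125) ; expected for key at tool (0,0)
for dx in(-3,0,3):
    tipz=st['ee_pos'][2]-.0702; p=st['ee_pos']+R@np.array([.008+dx/1000,0,0.0702-.003]); q=proj(c,p); print(dx,(q-[130,150])*2.563)
E
```

```text
[ 244.25  243.5    21.25   61.   4924.5 ]
0.207 bow top in tool mm ((-0.8373079299926758, 0.14267921447753906), (9.084674835205078, 29.600522994995117), 89.45931243896484) [-15.6348  -4.309 ] [13.9465  4.7944]
0.211 bow top in tool mm ((1.6304931640625, 0.14762020111083984), (8.748208045959473, 28.50421905517578), 89.45931243896484) [-12.619   -4.1392] [15.8667  4.6271]
0.215 bow top in tool mm ((4.09829044342041, 0.15256166458129883), (8.411744117736816, 27.407920837402344), 89.45931243896484) [-9.6031 -3.9694] [17.787   4.4598]
-3 [318.5993 134.2519]
0 [318.5952 124.0276]
3 [318.591  113.7227]
```

play_rows --moves '[{"delta_rot": [0, 0, 0], "offset": [-0.03, -0.4, 0], "grip": 0}, {"delta_rot": [0, 0, 0], "offset": [-0.03, -0.6, 0], "grip": 0}, {"delta_rot": [0, 0, 0], "offset": [-0.03, -0.8, 0], "grip": 0}, {"delta_rot": [0, 0, 0], "offset": [-0.03, -0.8, 0], "grip": 0}, {"delta_rot": [0, 0, 0], "offset": [-0.03, -0.8, 0], "grip": 0}, {"delta_rot": [0, 0, 0], "offset": [-0.03, -0.8, 0], "grip": 0}, {"delta_rot": [0, 0, 0], "offset": [-0.03, -0.8, 0], "grip": 0}, {"delta_rot": [0, 0, 0], "offset": [-0.03, -0.8, 0], "grip": 0}, {"delta_rot": [0, 0, 0], "offset": [-0.03, -0.7, 0], "grip": 0}, {"delta_rot": [0, 0, 0], "offset": [-0.02, -0.65, 0], "grip": 0}, {"delta_rot": [0, 0, -0.8], "offset": [0, 0, 0], "grip": 0}, {"delta_rot": [0, 0, -0.9], "offset": [0, 0, 0], "grip": 0}, {"delta_rot": [0, 0, -0.9], "offset": [0, 0, 0], "grip": 0}, {"delta_rot": [0, 0, -0.74], "offset": [0, 0, 0], "grip": 0}, {"delta_rot": [0, 0, 0], "offset": [0, 0, 0], "grip": 0}, {"delta_rot": [0, 0, 0], "offset": [0, 0, 0], "grip": 0}, {"delta_rot": [0, 0, 0], "offset": [0, 0, 0], "grip": 0}]'

```text
t: 11.9
ee_pos: [0.5092, -0.1363, 0.1895]
orientation: [[-0.927, -0.375, -0.001], [-0.375, 0.927, 0.001], [0.001, 0.001, -1.0]]
contact_force: [-0.5, 0.6, 0.1]
grip_width: 0.009
grasp_force: 58.6
```

```bash
python3 - <<'E'
from h import *
np.set_printoptions(precision=4,suppress=True)
st=bot.state()
for k in('ee_pos','orientation','contact_force','grip_width','qpos'): print(k,st[k])
a=np.radians(112.1);steps([0.509,-0.137,.165],(np.cos(a),np.sin(a)))
E
```

```text
ee_pos [ 0.5092 -0.1363  0.1895]
orientation [[-0.927  -0.3751 -0.0015]
 [-0.3751  0.927   0.0006]
 [ 0.0011  0.0011 -1.    ]]
contact_force [-0.4967  0.5671  0.0876]
grip_width 0.009041154509749847
qpos [-0.3889  0.0495 -0.0161  1.5068  0.     -0.7734]
offset units [ 0.0097 -0.0151  0.6115] mm [ 0.3885 -0.6044 24.4618]
turn about tool z deg -0.06993087043775859 units -0.011655145072959764 q6 -0.7733537932896993
```

play_rows --moves '[{"delta_rot": [0, 0, 0], "offset": [0.01, -0.015, 0.3], "grip": 0}, {"delta_rot": [0, 0, 0], "offset": [0, 0, 0.35], "grip": 0}, {"delta_rot": [0, 0, 0], "offset": [0, 0, 0], "grip": 0}, {"delta_rot": [0, 0, 0], "offset": [0, 0, 0], "grip": 0}, {"delta_rot": [0, 0, 0], "offset": [0, 0, 0], "grip": 0}]'

```text
t: 12.32
ee_pos: [0.5093, -0.1372, 0.1642]
orientation: [[-0.927, -0.376, -0.0], [-0.376, 0.927, 0.0], [0.0, 0.0, -1.0]]
contact_force: [-0.6, -0.2, -0.5]
grip_width: 0.0091
grasp_force: 58.6
```

```bash
python3 - <<'E'
from h import *
np.set_printoptions(precision=4,suppress=True)
st,im,c=shot('w6')
for k in('ee_pos','contact_force'): print(k,st[k])
b=im['frame'][:,:,::-1]
print('mouth px crop',(proj(c,[.5086,-.1373,.075])-[190,130])*5)
R=np.array(st['orientation'])
for s in(-.008,.008): print('expected tip ends',(proj(c,st['ee_pos']+R@np.array([s,0,.0672]))-[190,130])*5)
cv2.imwrite('pics/w6v.png',cv2.resize(b[130:250,190:320],(650,600),interpolation=cv2.INTER_CUBIC))
E
```

```text
ee_pos [ 0.5093 -0.1372  0.1642]
contact_force [-0.6315 -0.1542 -0.4963]
mouth px crop [323.6806 348.9607]
expected tip ends [322.9155 449.396 ]
expected tip ends [322.9034 344.6207]
```

View pics/w6v.png

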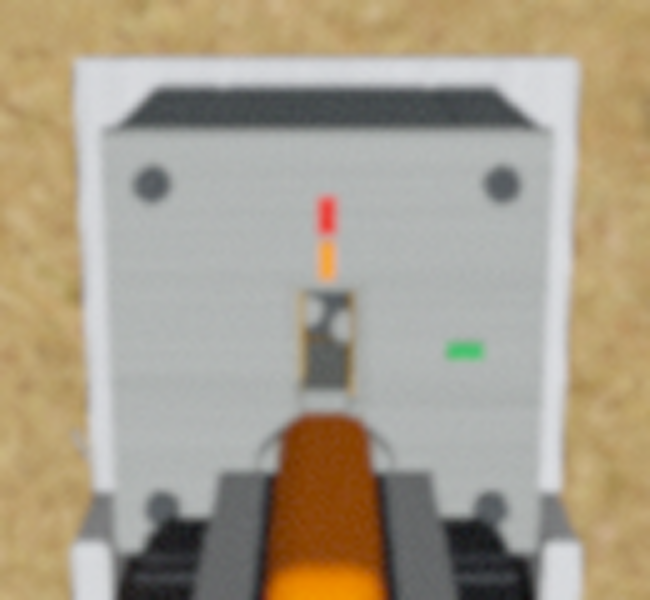

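The crop shows the keyway at about columns 302–352 with its top edge at row 290. The blade tip hangs over it at columns 305–350 (centre 327, same as the slot), so the two line up. I'll start the insertion.

play_rows --moves '[{"delta_rot": [0, 0, 0], "offset": [0, 0, 0.2], "grip": 0}, {"delta_rot": [0, 0, 0], "offset": [0, 0, 0.2], "grip": 0}, {"delta_rot": [0, 0, 0], "offset": [0, 0, 0.15], "grip": 0}, {"delta_rot": [0, 0, 0], "offset": [0, 0, 0.1], "grip": 0}, {"delta_rot": [0, 0, 0], "offset": [0, 0, 0.1], "grip": 0}, {"delta_rot": [0, 0, 0], "offset": [0, 0, 0], "grip": 0}, {"delta_rot": [0, 0, 0], "offset": [0, 0, 0], "grip": 0}]'

```text
t: 12.95
ee_pos: [0.5092, -0.1372, 0.1339]
orientation: [[-0.926, -0.376, -0.001], [-0.376, 0.926, 0.0], [0.001, 0.001, -1.0]]
contact_force: [-0.3, -0.1, -0.1]
grip_width: 0.0093
grasp_force: 58.6
```

play_rows --moves '[{"delta_rot": [0, 0, 0], "offset": [0, 0, 0.05], "grip": 0}, {"delta_rot": [0, 0, 0], "offset": [0, 0.02, 0.05], "grip": 0}, {"delta_rot": [0, 0, 0], "offset": [0, -0.02, 0.05], "grip": 0}, {"delta_rot": [0, 0, 0], "offset": [0, -0.02, 0.05], "grip": 0}, {"delta_rot": [0, 0, 0], "offset": [0, 0.02, 0.05], "grip": 0}, {"delta_rot": [0, 0, 0], "offset": [0, 0, 0], "grip": 0}, {"delta_rot": [0, 0, 0], "offset": [0, 0, 0], "grip": 0}]'

```text
t: 13.53
ee_pos: [0.5104, -0.1375, 0.1276]
orientation: [[-0.926, -0.377, 0.004], [-0.377, 0.926, -0.001], [-0.003, -0.003, -1.0]]
contact_force: [-2.5, 0.6, 10.1]
grip_width: 0.0096
grasp_force: 60.2
```

play_rows --moves '[{"delta_rot": [0, 0, 0], "offset": [0, 0.025, 0.04], "grip": 0}, {"delta_rot": [0, 0, 0], "offset": [0, 0, 0], "grip": 0}, {"delta_rot": [0, 0, 0], "offset": [0, -0.05, 0], "grip": 0}, {"delta_rot": [0, 0, 0], "offset": [0, 0, 0], "grip": 0}, {"delta_rot": [0, 0, 0], "offset": [0, 0.05, 0], "grip": 0}, {"delta_rot": [0, 0, 0], "offset": [0, 0, 0], "grip": 0}, {"delta_rot": [0, 0, 0], "offset": [0, -0.05, 0], "grip": 0}, {"delta_rot": [0, 0, 0], "offset": [0, 0.025, 0], "grip": 0}]'

```text
t: 14.2
ee_pos: [0.5105, -0.1374, 0.1244]
orientation: [[-0.926, -0.377, 0.003], [-0.377, 0.926, 0.0], [-0.003, -0.001, -1.0]]
contact_force: [0.9, -0.1, 6.2]
grip_width: 0.0091
grasp_force: 59.7
```

Moving. I'll keep going down with wiggles and watch for slip.

play_rows --moves '[{"delta_rot": [0, 0, 0], "offset": [0, 0.025, 0.05], "grip": 0}, {"delta_rot": [0, 0, 0], "offset": [0, 0, 0], "grip": 0}, {"delta_rot": [0, 0, 0], "offset": [0, -0.05, 0.05], "grip": 0}, {"delta_rot": [0, 0, 0], "offset": [0, 0, 0], "grip": 0}, {"delta_rot": [0, 0, 0], "offset": [0, 0.05, 0.05], "grip": 0}, {"delta_rot": [0, 0, 0], "offset": [0, 0, 0], "grip": 0}, {"delta_rot": [0, 0, 0], "offset": [0, -0.05, 0], "grip": 0}, {"delta_rot": [0, 0, 0], "offset": [0, 0, 0], "grip": 0}, {"delta_rot": [0, 0, 0], "offset": [0, 0.025, 0], "grip": 0}, {"delta_rot": [0, 0, 0], "offset": [0, 0, 0], "grip": 0}]'

```text
t: 15.03
ee_pos: [0.5106, -0.1374, 0.1212]
orientation: [[-0.926, -0.377, 0.004], [-0.377, 0.926, -0.001], [-0.004, -0.003, -1.0]]
contact_force: [-4.3, 2.1, 17.9]
grip_width: 0.0094
grasp_force: 61.4
```

play_rows --moves '[{"delta_rot": [0, 0, 0], "offset": [0, 0.03, 0.04], "grip": 0}, {"delta_rot": [0, 0, 0], "offset": [0, 0, 0], "grip": 0}, {"delta_rot": [0, 0, 0], "offset": [0, -0.06, 0], "grip": 0}, {"delta_rot": [0, 0, 0], "offset": [0, 0, 0], "grip": 0}, {"delta_rot": [0, 0, 0], "offset": [0, 0.06, 0], "grip": 0}, {"delta_rot": [0, 0, 0], "offset": [0, 0, 0], "grip": 0}, {"delta_rot": [0, 0, 0], "offset": [0, -0.06, 0], "grip": 0}, {"delta_rot": [0, 0, 0], "offset": [0, 0, 0], "grip": 0}, {"delta_rot": [0, 0, 0], "offset": [0, 0.03, 0], "grip": 0}, {"delta_rot": [0, 0, 0], "offset": [0, 0, 0], "grip": 0}]'

```text
t: 15.87
ee_pos: [0.5107, -0.1374, 0.1211]
orientation: [[-0.926, -0.377, 0.005], [-0.377, 0.926, -0.001], [-0.004, -0.003, -1.0]]
contact_force: [-5.8, 2.9, 23.2]
grip_width: 0.0091
grasp_force: 62.1
```

play_rows --moves '[{"delta_rot": [0, 0, 0], "offset": [0.03, 0.015, 0], "grip": 0}, {"delta_rot": [0, 0, 0], "offset": [0, 0, 0], "grip": 0}, {"delta_rot": [0, 0, 0], "offset": [0, 0.03, 0.02], "grip": 0}, {"delta_rot": [0, 0, 0], "offset": [0, 0, 0], "grip": 0}, {"delta_rot": [0, 0, 0], "offset": [0, -0.06, 0], "grip": 0}, {"delta_rot": [0, 0, 0], "offset": [0, 0, 0], "grip": 0}, {"delta_rot": [0, 0, 0], "offset": [0, 0.06, 0], "grip": 0}, {"delta_rot": [0, 0, 0], "offset": [0, 0, 0], "grip": 0}, {"delta_rot": [0, 0, 0], "offset": [0, -0.03, 0], "grip": 0}, {"delta_rot": [0, 0, 0], "offset": [0, 0, 0], "grip": 0}]'

```text
t: 16.7
ee_pos: [0.5105, -0.1374, 0.121]
orientation: [[-0.926, -0.377, 0.008], [-0.377, 0.926, -0.001], [-0.007, -0.004, -1.0]]
contact_force: [-4.6, 3.0, 24.2]
grip_width: 0.0093
grasp_force: 62.3
```

play_rows --moves '[{"delta_rot": [0, 0, 0], "offset": [0, 0, -0.1], "grip": 0}, {"delta_rot": [-0.03, 0.08, 0], "offset": [0.04, 0.01, 0], "grip": 0}, {"delta_rot": [0, 0, 0], "offset": [0, 0, 0], "grip": 0}, {"delta_rot": [0, 0, 0], "offset": [0, 0, 0], "grip": 0}, {"delta_rot": [0, 0, 0], "offset": [0, 0, 0], "grip": 0}]'

```text
t: 17.12
ee_pos: [0.51, -0.1376, 0.1216]
orientation: [[-0.926, -0.377, 0.0], [-0.377, 0.926, -0.001], [0.0, -0.001, -1.0]]
contact_force: [2.9, 1.9, 10.9]
grip_width: 0.0094
grasp_force: 60.3
```

play_rows --moves '[{"delta_rot": [0, 0, 0], "offset": [0, 0.03, 0.1], "grip": 0}, {"delta_rot": [0, 0, 0], "offset": [0, 0, 0.05], "grip": 0}, {"delta_rot": [0, 0, 0], "offset": [0, -0.06, 0], "grip": 0}, {"delta_rot": [0, 0, 0], "offset": [0, 0, 0], "grip": 0}, {"delta_rot": [0, 0, 0], "offset": [0, 0.06, 0], "grip": 0}, {"delta_rot": [0, 0, 0], "offset": [0, 0, 0], "grip": 0}, {"delta_rot": [0, 0, 0], "offset": [-0.02, -0.06, 0], "grip": 0}, {"delta_rot": [0, 0, 0], "offset": [0, 0, 0], "grip": 0}, {"delta_rot": [0, 0, 0], "offset": [0.02, 0.03, 0], "grip": 0}, {"delta_rot": [0, 0, 0], "offset": [0, 0, 0], "grip": 0}]'

```text
t: 17.95
ee_pos: [0.5104, -0.1376, 0.1207]
orientation: [[-0.926, -0.377, 0.003], [-0.377, 0.926, -0.002], [-0.002, -0.003, -1.0]]
contact_force: [-3.5, 3.9, 29.8]
grip_width: 0.0089
grasp_force: 63.1
```

```bash
python3 - <<'E'
from h import *
np.set_printoptions(precision=4,suppress=True)
st,im,c=shot('w7'); s=imaging.get_image('side'); s2=imaging.get_image('scene')
R=np.array(st['orientation']); 
def seg(img,st,c):
    hsv=cv2.cvtColor(cv2.resize(img,None,fx=4,fy=4,interpolation=cv2.INTER_CUBIC),cv2.COLOR_BGR2HSV)
    m=((hsv[...,0]<20)&(hsv[...,1]>200)&(hsv[...,2]>190)).astype(np.uint8)
    n,l,q,ce=cv2.connectedComponentsWithStats(m); k=1+q[1:,4].argmax(); print(q[k]/4, ce[k]/4)
seg(load('w5')[0],0,0); seg(im['frame'][:,:,::-1],st,c)
b=im['frame'][:,:,::-1]; a=cv2.resize(b[130:280,190:320],(520,600),interpolation=cv2.INTER_CUBIC)
u=proj(P(s2),[.51,-.137,.09]).astype(int); d=s2['frame'][u[1]-30:u[1]+30,u[0]-14:u[0]+14,::-1]
cv2.imwrite('pics/w7v.png',np.hstack([a,cv2.resize(d,(280,600),interpolation=cv2.INTER_CUBIC)]))
E
```

```text
[ 244.25  243.5    21.25   61.   4924.5 ] [254.9234 273.5211]
[ 244.5   243.75   21.25   61.5  4953.25] [254.9996 273.9972]
```

View pics/w7v.png

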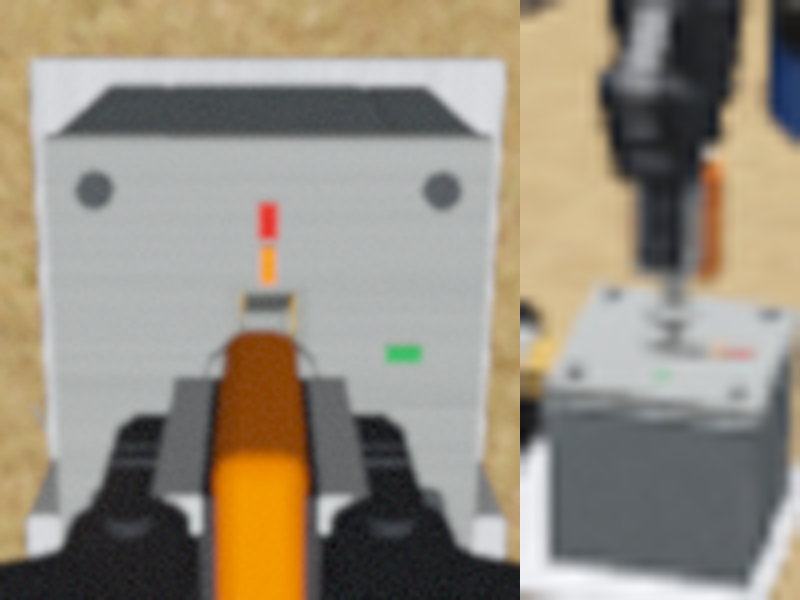

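There's no slip (the bow is in the same pixels as before). The blade is about 15 mm deeper in the slot but leaning on one side wall. I'll ease the push, recentre towards tool +y and wiggle with real motion.

play_rows --moves '[{"delta_rot": [0, 0, 0], "offset": [0, 0.04, -0.1], "grip": 0}, {"delta_rot": [0, 0, 0], "offset": [0, 0, 0], "grip": 0}, {"delta_rot": [0, 0, 0], "offset": [0, 0, 0], "grip": 0}]'

```text
t: 18.35
ee_pos: [0.5094, -0.1375, 0.1213]
orientation: [[-0.926, -0.377, 0.0], [-0.377, 0.926, -0.005], [0.001, -0.004, -1.0]]
contact_force: [0.1, -0.9, 16.5]
grip_width: 0.009
grasp_force: 61.2
```

play_rows --moves '[{"delta_rot": [0, 0, 0], "offset": [0, 0.03, 0.02], "grip": 0}, {"delta_rot": [0, 0, 0], "offset": [0, 0.02, 0.02], "grip": 0}, {"delta_rot": [0, 0, 0], "offset": [0, 0, 0], "grip": 0}]'

```text
t: 18.6
ee_pos: [0.5091, -0.1372, 0.1211]
orientation: [[-0.927, -0.376, 0.002], [-0.376, 0.927, -0.008], [0.001, -0.009, -1.0]]
contact_force: [-0.6, -2.4, 19.0]
grip_width: 0.0093
grasp_force: 61.8
```

play_rows --moves '[{"delta_rot": [0, 0, 0], "offset": [0, -0.03, 0.02], "grip": 0}, {"delta_rot": [0, 0, 0], "offset": [0, -0.04, 0.02], "grip": 0}, {"delta_rot": [0, 0, 0], "offset": [0, 0, 0], "grip": 0}]'

```text
t: 18.85
ee_pos: [0.5094, -0.1379, 0.121]
orientation: [[-0.926, -0.376, 0.001], [-0.376, 0.926, -0.004], [0.0, -0.004, -1.0]]
contact_force: [-4.8, 2.2, 27.7]
grip_width: 0.0092
grasp_force: 63.0
```

play_rows --moves '[{"delta_rot": [0, 0, 0], "offset": [0, 0.05, 0.03], "grip": 0}, {"delta_rot": [0, 0, 0], "offset": [0, 0.04, 0.03], "grip": 0}, {"delta_rot": [0, 0, 0], "offset": [0, 0, 0], "grip": 0}]'

```text
t: 19.1
ee_pos: [0.5093, -0.1371, 0.1205]
orientation: [[-0.927, -0.376, 0.004], [-0.376, 0.927, -0.011], [0.0, -0.012, -1.0]]
contact_force: [-4.7, -3.3, 31.5]
grip_width: 0.0092
grasp_force: 63.4
```

play_rows --moves '[{"delta_rot": [0, 0, 0], "offset": [0, -0.06, 0.02], "grip": 0}, {"delta_rot": [0, 0, 0], "offset": [0, -0.06, 0.02], "grip": 0}, {"delta_rot": [0, 0, 0], "offset": [0, 0, 0], "grip": 0}]'

```text
t: 19.35
ee_pos: [0.5098, -0.1379, 0.1168]
orientation: [[-0.926, -0.377, 0.001], [-0.377, 0.926, -0.001], [-0.001, -0.001, -1.0]]
contact_force: [-1.3, 2.2, 12.1]
grip_width: 0.0095
grasp_force: 60.7
```

play_rows --moves '[{"delta_rot": [0, 0, 0], "offset": [0.05, 0.08, 0], "grip": 0}, {"delta_rot": [0, 0, 0], "offset": [-0.1, 0, 0], "grip": 0}, {"delta_rot": [0, 0, 0], "offset": [0.05, 0, 0], "grip": 0}]'

```text
t: 19.6
ee_pos: [0.5088, -0.1363, 0.1109]
orientation: [[-0.926, -0.377, -0.001], [-0.377, 0.926, -0.004], [0.003, -0.003, -1.0]]
contact_force: [6.6, -2.5, 0.4]
grip_width: 0.0098
grasp_force: 58.8
```

Both pins are past. Next, press it home gently.

play_rows --moves '[{"delta_rot": [0, 0, 0], "offset": [0, 0, 0.04], "grip": 0}, {"delta_rot": [0, 0, 0], "offset": [0, -0.02, 0.04], "grip": 0}, {"delta_rot": [0, 0, 0], "offset": [0, 0, 0.03], "grip": 0}, {"delta_rot": [0, 0, 0], "offset": [0, 0, 0], "grip": 0}, {"delta_rot": [0, 0, 0], "offset": [0, 0, 0], "grip": 0}]'

```text
t: 20.02
ee_pos: [0.5086, -0.1366, 0.11]
orientation: [[-0.926, -0.377, -0.0], [-0.377, 0.926, -0.003], [0.001, -0.002, -1.0]]
contact_force: [-0.8, 0.3, 20.8]
grip_width: 0.0094
grasp_force: 61.9
```

```bash
python3 - <<'E'
from h import *
np.set_printoptions(precision=4,suppress=True)
st=bot.state()
for k in('ee_pos','orientation','contact_force','moment','grip_width','qpos'): print(k,st[k])
a=np.radians(112.1);steps([0.5095,-0.1369,.11],(np.cos(a),np.sin(a)))
E
```

```text
ee_pos [ 0.5086 -0.1366  0.11  ]
orientation [[-0.9264 -0.3766 -0.0005]
 [-0.3766  0.9264 -0.0028]
 [ 0.0015 -0.0024 -1.    ]]
contact_force [-0.7518  0.3066 20.7841]
moment [0.1425 0.2356 0.0203]
grip_width 0.009436150483192574
qpos [-0.3881  0.0666 -0.1566  1.347  -0.0027 -0.7742]
offset units [-0.0169 -0.0154  0.0008] mm [-0.6768 -0.6159  0.0307]
turn about tool z deg 0.021643815214886786 units 0.003607302535814464 q6 -0.774240643172036
```

Seated: TCP z 0.110 as predicted, 21 N on the collar. Now the clockwise turn.

play_rows --moves '[{"delta_rot": [0, 0, 0.5], "offset": [0, 0, -0.04], "grip": 0}, {"delta_rot": [0, 0, 0.5], "offset": [0, 0, 0], "grip": 0}, {"delta_rot": [0, 0, 0.5], "offset": [0, 0, 0], "grip": 0}, {"delta_rot": [0, 0, 0.5], "offset": [0, 0, 0], "grip": 0}, {"delta_rot": [0, 0, 0.5], "offset": [0, 0, 0], "grip": 0}, {"delta_rot": [0, 0, 0.5], "offset": [0, 0, 0], "grip": 0}, {"delta_rot": [0, 0, 0], "offset": [0, 0, 0], "grip": 0}, {"delta_rot": [0, 0, 0], "offset": [0, 0, 0], "grip": 0}]'

```text
t: 20.68
ee_pos: [0.5087, -0.137, 0.1102]
orientation: [[-0.997, -0.072, -0.001], [-0.072, 0.997, -0.003], [0.001, -0.003, -1.0]]
contact_force: [1.7, -1.1, 13.9]
grip_width: 0.0089
grasp_force: 60.8
```

```bash
cat > s.py <<'E'
from h import *
np.set_printoptions(precision=4,suppress=True)
st=bot.state(); R=np.array(st['orientation'])
for k in('ee_pos','contact_force','moment','grip_width','qpos'): print(k,st[k])
print('phi',np.degrees(np.arctan2(R[1,0],R[0,0]))%360,'turned',(202.1-np.degrees(np.arctan2(R[1,0],R[0,0])))%360,'tilt',R[:,2])
E
python3 s.py
```

```text
ee_pos [ 0.5087 -0.137   0.1102]
contact_force [ 1.7259 -1.1042 13.9098]
moment [-0.2759 -0.2872  0.023 ]
grip_width 0.008912914032186187
qpos [-0.3884  0.0672 -0.1557  1.3475 -0.0034 -0.4601]
phi 184.1105762617254 turned 17.98942373827458 tilt [-0.0009 -0.0033 -1.    ]
```

play_rows --moves '[{"delta_rot": [0, 0, 0.7], "offset": [0, 0, 0], "grip": 0}, {"delta_rot": [0, 0, 0.7], "offset": [0, 0, 0], "grip": 0}, {"delta_rot": [0, 0, 0.7], "offset": [0, 0, 0], "grip": 0}, {"delta_rot": [0, 0, 0.7], "offset": [0, 0, 0], "grip": 0}, {"delta_rot": [0, 0, 0.7], "offset": [0, 0, 0], "grip": 0}, {"delta_rot": [0, 0, 0.7], "offset": [0, 0, 0], "grip": 0}, {"delta_rot": [0, 0, 0.7], "offset": [0, 0, 0], "grip": 0}, {"delta_rot": [0, 0, 0.7], "offset": [0, 0, 0], "grip": 0}, {"delta_rot": [0, 0, 0.7], "offset": [0, 0, 0], "grip": 0}, {"delta_rot": [0, 0, 0.7], "offset": [0, 0, 0], "grip": 0}, {"delta_rot": [0, 0, 0.7], "offset": [0, 0, 0], "grip": 0}, {"delta_rot": [0, 0, 0.7], "offset": [0, 0, 0], "grip": 0}, {"delta_rot": [0, 0, 0.7], "offset": [0, 0, 0], "grip": 0}, {"delta_rot": [0, 0, 0.7], "offset": [0, 0, 0], "grip": 0}, {"delta_rot": [0, 0, 0.7], "offset": [0, 0, 0], "grip": 0}, {"delta_rot": [0, 0, 0.7], "offset": [0, 0, 0], "grip": 0}, {"delta_rot": [0, 0, 0.7], "offset": [0, 0, 0], "grip": 0}, {"delta_rot": [0, 0, 0], "offset": [0, 0, 0], "grip": 0}, {"delta_rot": [0, 0, 0], "offset": [0, 0, 0], "grip": 0}]'

```text
t: 22.27
ee_pos: [0.5083, -0.1376, 0.1102]
orientation: [[-0.386, 0.923, -0.002], [0.923, 0.386, -0.005], [-0.004, -0.004, -1.0]]
contact_force: [0.4, -2.5, 14.0]
grip_width: 0.0095
grasp_force: 60.8
```

```bash
python3 s.py
```

```text
ee_pos [ 0.5083 -0.1376  0.1102]
contact_force [ 0.4311 -2.4518 13.9807]
moment [-0.6527 -0.1208  0.0429]
grip_width 0.009488404219975098
qpos [-0.3888  0.0671 -0.1557  1.3477 -0.0053  0.786 ]
phi 112.6930439723114 turned 89.4069560276886 tilt [-0.0019 -0.005  -1.    ]
```

play_rows --moves '[{"delta_rot": [0, 0, 0.5], "offset": [0, 0, 0.01], "grip": 0}, {"delta_rot": [0, 0, 0.5], "offset": [0, 0, 0.01], "grip": 0}, {"delta_rot": [0, 0, 0.4], "offset": [0, 0, 0], "grip": 0}, {"delta_rot": [0, 0, 0], "offset": [0, 0, 0], "grip": 0}, {"delta_rot": [0, 0, 0], "offset": [0, 0, 0], "grip": 0}]'

```text
t: 22.68
ee_pos: [0.5083, -0.1377, 0.1101]
orientation: [[-0.247, 0.969, -0.002], [0.969, 0.247, -0.005], [-0.005, -0.003, -1.0]]
contact_force: [-0.8, -2.2, 16.5]
grip_width: 0.0093
grasp_force: 61.3
```

```bash
python3 s.py
```

```text
ee_pos [ 0.5083 -0.1377  0.1101]
contact_force [-0.7827 -2.1515 16.5154]
moment [-0.6095  0.1816  0.0922]
grip_width 0.009274522045758809
qpos [-0.3888  0.0668 -0.1561  1.3474 -0.0055  0.9324]
phi 104.30300814361777 turned 97.79699185638222 tilt [-0.0017 -0.0053 -1.    ]
```

play_rows --moves '[{"delta_rot": [0, 0, 0.3], "offset": [0, 0, 0], "grip": 0}, {"delta_rot": [0, 0, 0.2], "offset": [0, 0, 0], "grip": 0}, {"delta_rot": [0, 0, 0], "offset": [0, 0, 0], "grip": 0}, {"delta_rot": [0, 0, 0], "offset": [0, 0, 0], "grip": 0}, {"delta_rot": [0, 0, 0], "offset": [0, 0, 0], "grip": 0}]'

```text
t: 23.1
ee_pos: [0.5082, -0.1377, 0.1101]
orientation: [[-0.197, 0.98, -0.002], [0.98, 0.197, -0.005], [-0.005, -0.003, -1.0]]
contact_force: [-1.9, -1.7, 16.9]
grip_width: 0.0091
grasp_force: 61.3
```

```bash
python3 s.py; python3 - <<'E'
from h import *
st,im,c=shot('w8'); s=imaging.get_image('side')
b=im['frame'][:,:,::-1]; a=cv2.resize(b[130:280,170:340],(510,450),interpolation=cv2.INTER_CUBIC)
u=proj(P(s),[.52,-.13,.08]).astype(int); d=s['frame'][u[1]-30:u[1]+30,u[0]-20:u[0]+18,::-1]
cv2.imwrite('pics/w8v.png',np.hstack([a,cv2.resize(d,(285,450),interpolation=cv2.INTER_CUBIC)]))
E
```

```text
ee_pos [ 0.5082 -0.1377  0.1101]
contact_force [-1.9104 -1.718  16.8853]
moment [-0.6034  0.2421  0.2667]
grip_width 0.009052405133190356
qpos [-0.3887  0.0668 -0.1562  1.3475 -0.0057  0.9841]
phi 101.34258303260687 turned 100.75741696739313 tilt [-0.0019 -0.0054 -1.    ]
```

View pics/w8v.png

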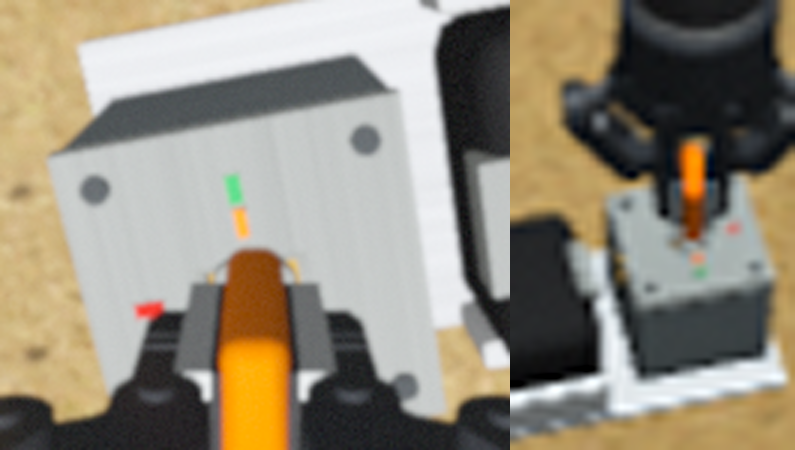

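The torque jumped from 0.09 to 0.27 Nm, so the plug is at its stop. The orange pointer (crop 240,222) lines up with the green mark (234,190), and no brass shows in the gap to the battery. The collar is still pressed down with 17 N, so I'm handing it in.

```bash
python3 -c "
from workcell import bot
print(bot.job_done())"
```

```text
the job is handed in; nothing more can be done
None
```

The key is fully home and held a quarter turn clockwise against the stop, still gripped, with the bolt drawn back from the battery. I handed the job in at about 23 s of arm time; it returned no verdict.

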